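# Restock the lever-ring tube dispenser

## Task

Restock the grey tube dispenser: lift its lever so that the rings spring fully open, lay the plain short tube in the slot first, so that it rests at the bottom and comes out first, then lay the short tube with the nuts on top of it, and press the lever down fully home so that the rings close over them. Leave the long tube and everything else where they are.

Things in the scene. Friction and masses are not known exactly. Their poses are not given: they have to be found in the camera images.
- rack: grey fixed tube dispenser (gravity-feed magazine), local -x side towards the robot. Origin at table level under the middle of its slot, z up, local y along the slot. Tubes lie level along y across two upright channels, at local y 30 to 60 and -30 to -60 mm; between them it is open to front and back as room for fingers. Base plate 12 mm thick, local x -45 to 90, y -140 to 70 mm.
- slot_mouth (a point): centre of the slot's mouth, rack local (0, 0, 85) mm. The slot is 36 mm wide (local x), 120 mm long between end walls (outer faces y +-65, x +-30); guides and end walls are 85 mm high, with flared lips on the guides up to z 93, x +-29. Tubes are dropped in from above when the rings are open.
- slot_floor (a point): middle of the slot's floor, rack local (0, 0, 12) mm. The first tube comes to rest with its axis 15 mm above this, the second 45 mm above it. A lip 14 mm high holds the lowest tube at the front.
- ring_axis (a point): middle between the hinges of the two steel wire rings, rack local (36, 0, 88) mm. The rings stand at local y +-45 mm and, closed, arch over the channels up to z 115, barring the mouth; open, they lie back beyond local x 20, reaching x 90 and z 155. Ring posts: x 37 to 51, y +-39 to +-51, 92 high. Behind, a low rail 34 mm high at x 55 to 81.
- lever (a joint): the lever that works both rings, rad: 0 = down, rings closed; 1.1 = up against its stop, rings open (they turn 2.1 times as far). Over-centre spring: below about 0.3 it is pulled shut, above that it springs open by itself, so it must be pressed right home. About 5 N at the crossbar moves it either way; it stays at either end.
- lever_bar (a point): middle of the lever's crossbar: round steel bar 12 mm thick, 50 mm long along rack local y, at the end of the flat lever arm (14 x 5 mm), 120 mm from the hinge. At joint 0 the arm leans to rack local -x, 0.35 rad above level, bar 129 mm above the table, free space around and under it; at 1.1 it still leans to -x, 1.45 rad above level, bar 207 mm up.
- lever_hinge (a point): axis of the lever, along rack local y, at rack local (36, -115, 88) mm, between two steel cheeks 100 mm high (local x 25 to 59, y -99 to -131).
- plain_tube: the plain short steel tube: straight, 30 mm diameter, 110 mm long, about 0.14 kg; origin at its middle, on its axis; local y runs along the tube. It starts lying on the table (origin 15 mm up) and can roll; it can lie at any of three places. 
- nut_tube: the short steel tube with nuts: dumb-bell shape 110 mm long, a round nut 30 mm diameter and 30 mm long at each end, 20 mm diameter shank between (50 mm free), about 0.13 kg; origin at its middle, on its axis; local y runs along the tube. It starts lying on the table (origin 15 mm up) and can roll; it can lie at any of three places. 
- long_tube: the long plain steel tube, 30 mm diameter, 150 mm long: does not belong in the rack, leave it; origin at its middle, on its axis; local y runs along the tube. It starts lying on the table (origin 15 mm up) and can roll; it can lie at any of three places. 
- sponge: bystander: yellow sponge, 60 x 90 x 30 high (mm); origin under its middle
- tape: bystander: white tape roll lying flat, 56 across, 20 high (mm); origin under its middle
- wrench: bystander: steel wrench 150 long lying flat (mm)
- soap: bystander: amber soap bottle, 66 across, 170 high (mm); origin under its middle
- bleach: bystander: white bottle, 80 across, 220 high (mm); origin under its middle
- jar: bystander: low glass jar with steel cap, 56 across, 60 high (mm); origin under its middle
- mug: bystander: white mug, 76 across plus handle, 85 high (mm); origin under its middle

How it is judged:
By the outcome, as a careful person would: the job done as asked, in the order asked, and still so for the second after the job is handed in, with the robot touching nothing.
It also fails if it takes over 72 s, if anything falls off the work surface, if the arm or the gripper's body presses on something with over 40 N, if the wrist force passes 120 N, or if a joint passes its speed limit or range.

## Robot

A 6-joint arm with a two-finger parallel gripper is mounted at the origin on the work surface. World frame = base frame: x ahead of the robot, y to its left, z up, the work surface at z = 0. Lengths are in m, angles in rad, forces in N, time in s.
With the tool pointing down it reaches from about 0.275 to 0.825 m from the base axis. Payload 5.2 kg.
Tool frame: the origin (TCP) lies at the very end of the fingers, on their centre line; the grasp point (between the pads) lies 19 mm behind it (manip.grip_depth is the distance from the TCP to the grasp point, in m); z points along the fingers, y is the line along which they close (so a half turn about z gives the same grasp; the last joint's range is limited). The gripper opens to 93 mm and grips with 3 to 60 N. Pads are 15 mm wide; open, the fingers measure 128 mm over their backs; the gripper's body (75 mm by 188 mm) begins 65 mm behind the grasp point.
Start: joints at [-1.337, 0.259, 1.535, -0, 1.348, -0.203], TCP at [0.233, -0.498, 0.219] pointing down, gripper open.
Joint ranges: [-3.14, 3.14], [-0.91, 2.08], [0.19, 2.58], [-1.22, 4.36], [0.22, 2.71], [-3.12, 3.12]. Speed limits (rad/s): [2.57, 2.57, 3.14, 3.14, 3.14, 3.14].

## Interface

Orientations are given as a unit quaternion [w, x, y, z].
In Python, from workcell import manip, viewer, read_state gives the robot as it stands (manip), with the cameras (viewer) and the readings as plain functions.
- The arm moves only by the shell command python3 steer.py 'ROWS' [FORCE]. ROWS is rows parted by semicolons, their numbers by spaces, 1 to 5 of them, each of 7 numbers: dx, dy, dz in m, then a rotation vector rx, ry, rz in rad, then the finger opening in m; each row shifts and turns the commanded pose from where the row before left it, along the tool's axes as they then stand; what a row does not reach is not made up. A row lasts 1/10 s, in which the tool goes at most 0.05 m and 0.15 rad, less where a joint would pass 70% of its speed; a pose out of reach is approached as far as the arm can. The fingers move at their own pace and stop on an object; FORCE is the grip in N (left out, the last holds). Time passes only in rows, so rows that do not move let the fingers close. It prints the time, the measured TCP pose, the force, the opening and the grip force at its end.
- read_state(): the state, without advancing time (a new reading comes with each control period).
- viewer.camera(name): name is "scene" or "top"; returns a dict with "img" (400x640x3 uint8, red, green, blue), "z_map" (400x640 float32, m along the optical axis (not along the pixel's ray), 0 where there is no reading), "vfov" (degrees; the focal length in pixels is half the picture's height over the tangent of half this angle, whatever the lens; pixels are square), "cx", "cy" (the principal point, pixels), "distortion" ([k1, k2, p1, p2, k3] as OpenCV has them; the pictures are not rectified), "origin" and "attitude" of the camera in the world. Camera axes: x right, y up, looking along -z (the intrinsics and any distortion apply to the point x, -y, -z); pixel columns grow to the right and rows downward; lengths in m; the calibration is good to about 2 mm. A picture is of the moment at which its call begins.
- manip.close_job(): hands the job in; it is judged then, once.
The state is a dict: "t": time; "joint_pos": joint angles; "dq": joint speeds; "tau": joint torques, N m; "eef_pos": TCP position; "tcp_rot": TCP orientation; "force": force on the tool from outside, world axes, zero at the start; "torque": the same for the moment, N m; "grip_width": finger opening in m; "gripper_force": force on a finger pad.
Only numpy, scipy, OpenCV 4.12 (cv2) and the standard library are available. Lean on these libraries where they do the work, as an engineer would, in place of code of your own. Each camera call takes 0.05 s, during which the arm holds its last target. There are 200 camera calls.

## Working session

There is one attempt and no reset: what is moved stays moved. The work goes in short steps, Python scripts to look and compute and a shell command to move; the robot and the scene stay as the last step left them, time stands still between calls to the robot, and variables do not carry over. Pictures are saved under pics/ and viewed, at most 10 in all, crops included, and the job is handed in when it is done.

```bash
ls; mkdir -p pics
cat > h.py <<'E'
import numpy as np,cv2
from workcell import manip, viewer, read_state
from scipy.spatial.transform import Rotation as R
def Rq(q): return R.from_quat([q[1],q[2],q[3],q[0]]).as_matrix()
def cam(n):
    c=viewer.camera(n); h,w=c["z_map"].shape
    f=h/2/np.tan(np.radians(c["vfov"])/2)
    K=np.array([[f,0,c["cx"]],[0,f,c["cy"]],[0,0,1.]])
    uv=np.stack(np.meshgrid(np.arange(w),np.arange(h)),-1).reshape(-1,1,2).astype(float)
    p=cv2.undistortPoints(uv,K,np.array(c["distortion"],float)).reshape(h,w,2)
    A=np.array(c["attitude"],float); A=A if A.shape==(3,3) else Rq(A)
    z=c["z_map"]; P=np.stack([p[...,0]*z,-p[...,1]*z,-z],-1)@A.T+np.array(c["origin"])
    P[z==0]=np.nan
    return c,P
def save(c,name,crop=None,s=1):
    i=c["img"][...,::-1]
    if crop: x0,y0,x1,y1=crop; i=i[y0:y1,x0:x1]
    cv2.imwrite("pics/"+name,cv2.resize(i,None,fx=s,fy=s,interpolation=cv2.INTER_CUBIC))
E
python3 - <<'E'
from h import *
for n in("scene","top"):
    c,P=cam(n); save(c,n+"0.png"); np.save(n+"P.npy",P); cv2.imwrite(n+".png",c["img"][...,::-1])
    print(n,c["origin"],c["vfov"])
s=read_state();print(s["eef_pos"],s["tcp_rot"],s["grip_width"],s["t"])
E
```

```text
pics
steer.py
workcell.py
scene [ 1.45324712 -0.15086257  0.99398431] 46.52570035914846
top [ 0.40795091 -0.01280335  1.03798542] 57.33838562688809
[ 0.2325772  -0.49787474  0.21791108] [-8.01086776e-04  9.76242305e-01  2.16680227e-01 -1.21134012e-05] 0.09272106432448586 0.1
```

View pics/top0.png

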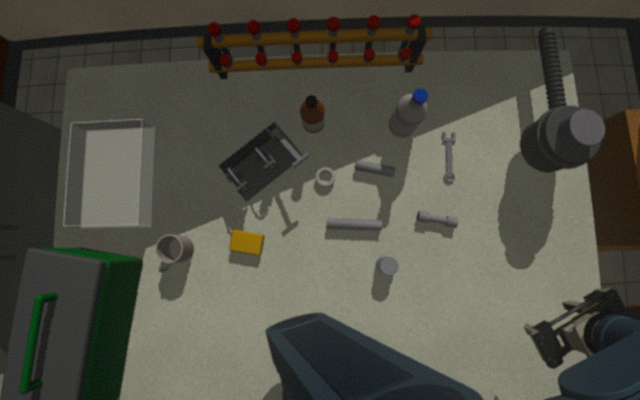

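View pics/scene0.png

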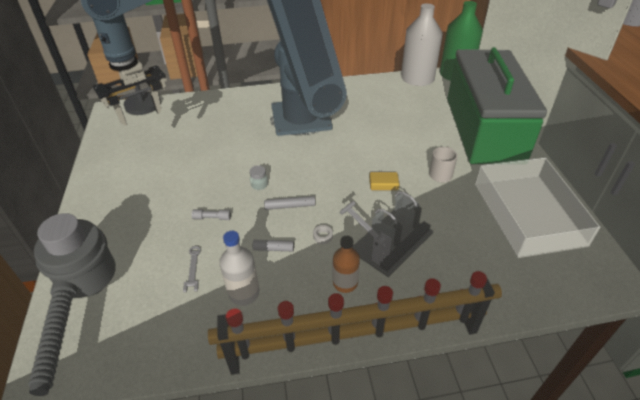

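Run:
```python
import cv2
i=cv2.imread("top.png")
a=cv2.resize(i[110:250,210:320],None,fx=4,fy=4,interpolation=2)
b=cv2.resize(i[150:240,315:465],None,fx=2.2,fy=2.2,interpolation=2)
import numpy as np
o=np.zeros((560,440+330,3),np.uint8);o[:,:440]=a;o[:198,440:770]=b[:198,:330]
s=cv2.imread("scene.png")
c=cv2.resize(s[180:290,325:435],(330,330),interpolation=2);o[210:540,440:770]=c
cv2.imwrite("pics/crop1.png",o)
```

```text
(no output)
```

View pics/crop1.png

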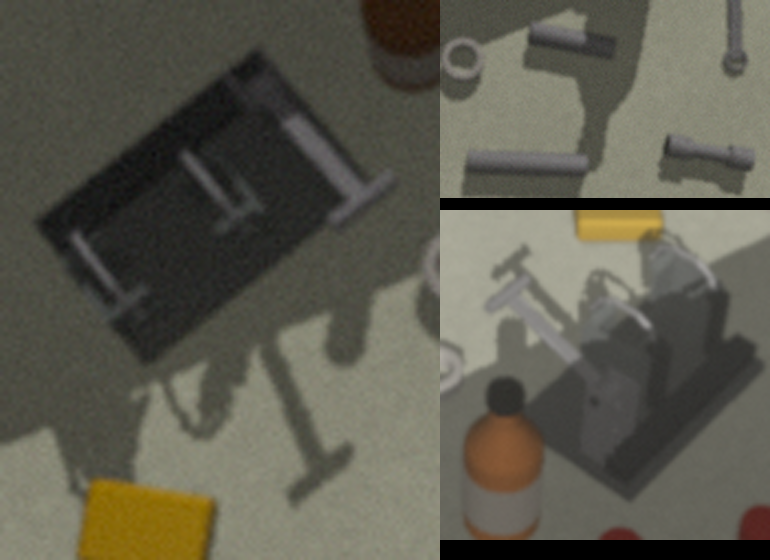

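Run:
```python
from h import *
c,_=cam("top")
h,w=400,640;f=h/2/np.tan(np.radians(c["vfov"])/2)
K=np.array([[f,0,c["cx"]],[0,f,c["cy"]],[0,0,1.]]);A=np.array(c["attitude"],float);A=A if A.shape==(3,3) else Rq(A)
def px(u,v,z):
    x,y=cv2.undistortPoints(np.array([[[u,v]]],float),K,np.array(c["distortion"],float)).ravel()
    d=A@np.array([x,-y,-1]);o=np.array(c["origin"]);return o+d*(z-o[2])/d[2]
C=lambda a,b:(210+a/4-.375,110+b/4-.375)
im=np.array([px(*C(*p),z)[:2] for p,z in [((257,48),.012),((38,222),.012),((148,363),.012),((362,200),.129)]])
lo=np.array([[.09,-.14],[.09,.07],[-.045,.07],[.036-.12*np.cos(.35),-.115]])
def fit(a,b):
    ac,bc=a-a.mean(0),b-b.mean(0);t=np.arctan2((ac[:,0]*bc[:,1]-ac[:,1]*bc[:,0]).sum(),(ac*bc).sum())
    M=np.array([[np.cos(t),-np.sin(t)],[np.sin(t),np.cos(t)]]);return t,b.mean(0)-M@a.mean(0),M
t,o,M=fit(lo,im);print("rack",t,o,(lo@M.T+o-im)*1e3)
# depth check
P=np.load("topP.npy")
q=(P[...,:2]-o)@M; z=P[...,2]
def band(m,n): print(n,m.sum(),np.round(1e3*np.nanmin(q[m],0)),np.round(1e3*np.nanmax(q[m],0)),np.round(1e3*np.nanmedian(q[m],0),1))
R_=(np.abs(q[...,0])<.15)&(np.abs(q[...,1])<.2)
band(R_&(z>.115)&(q[...,1]<-.07),"bar/lever hi"); band(R_&(z>.008)&(z<.018)&(q[...,0]>.0),"base")
for a in(-.1,-.06):pass
# tubes
for n,(u0,v0,u1,v1) in dict(plain=(350,155,402,182),long=(322,212,388,236),nut=(412,206,462,232)).items():
    S=P[v0:v1,u0:u1].reshape(-1,3);S=S[(S[:,2]>.012)&(S[:,2]<.05)]
    m=S.mean(0);e,v=np.linalg.eigh(np.cov((S-m)[:,:2].T));d=v[:,1];s=(S-m)[:,:2]@d;l=(S-m)[:,:2]@v[:,0]
    cen=m[:2]+d*(s.min()+s.max())/2+v[:,0]*(l.min()+l.max())/2
    print(n,len(S),cen,"axis deg",np.degrees(np.arctan2(d[1],d[0])),"len",np.ptp(s),"wid",np.ptp(l),S[:,2].max())
# endpoints by eye: plain,nut
B=lambda a,b:(315+(a-440)/2.2,150+b/2.2)
for n,p in dict(plain=((530,35),(614,47)),nut=((667,145),(753,159))).items():
    e=[px(*B(*k),.018)[:2] for k in p];print(n,(e[0]+e[1])/2,np.linalg.norm(e[1]-e[0]))
for n,u in dict(jar=(388,265),tape=(324,178),soap=(312,105)).items(): print(n,px(*u,.03))
```

```text
rack 0.6602306713635462 [0.61407453 0.17967319] [[ 2.80715051 -2.03389352]
 [-0.82678695  3.14752464]
 [-2.23099287  1.14815745]
 [ 0.25062931 -2.26178858]]
bar/lever hi 159 [ -82. -200.] [ 13. -90.] [ -72.1 -114.7]
base 836 [   0. -196.] [91. 72.] [ 25.4 -19.1]
plain 377 [ 0.61969508 -0.15957154] axis deg 76.0747942170883 len 0.11019791542325846 wid 0.02818564435997455 0.035345279018080156
long 574 [ 0.46373642 -0.09647054] axis deg 86.5934450564272 len 0.147600734047734 wid 0.029791276084176976 0.03376975894878931
nut 380 [ 0.47041331 -0.32794894] axis deg 77.2995393708653 len 0.11128094474423914 wid 0.03020091438893889 0.032019517775271567
plain [ 0.61747058 -0.16105773] 0.10916285964976995
nut [ 0.46925527 -0.32950212] 0.11061979936398934
jar [ 0.34813026 -0.18231948  0.03      ]
tape [ 0.59251284 -0.0156425   0.03      ]
soap [0.80816465 0.01284446 0.03      ]
```

```bash
cat > fit.py <<'E'
from h import *
from scipy.optimize import least_squares
bx=[(-45,90,-140,70,0,12),(37,51,39,51,0,92),(37,51,-51,-39,0,92),(25,59,-131,-99,0,100),(18,30,30,60,26,85),(18,30,-60,-30,26,85),(-30,-18,30,60,26,85),(-30,-18,-60,-30,26,85),(-30,30,60,65,0,85),(-30,30,-65,-60,0,85),(55,81,-60,60,0,34)]
bx=np.array(bx)/1e3;ctr=(bx[:,::2]+bx[:,1::2])/2;hf=(bx[:,1::2]-bx[:,::2])/2
h=np.array([.036,-.115,.088])
def sdf(L):
    q=np.abs(L[:,None]-ctr)-hf
    d=(np.linalg.norm(np.maximum(q,0),axis=2)+np.minimum(q.max(2),0)).min(1)
    b=h+np.array([-.12*np.cos(.35),0,.12*np.sin(.35)])
    e=L-b;e[:,1]-=np.clip(e[:,1],-.025,.025);d=np.minimum(d,np.linalg.norm(e,axis=1)-.006)
    k=b-h;t=np.clip((L-h)@k/(k@k),0,1);return np.minimum(np.abs(d),np.abs(np.linalg.norm(L-h-t[:,None]*k,axis=1)-.005))
for names in(["top"],["scene"],["top","scene"]):
    P=np.concatenate([np.load(n+"P.npy").reshape(-1,3) for n in names])
    x0=np.array([.614,.180,.66,0])
    for it in range(2):
        l=lambda x,P:R.from_euler("z",-x[2]).apply(P-[x[0],x[1],x[3]])
        L=l(x0,P);S=P[(L[:,0]>-.1)&(L[:,0]<.11)&(L[:,1]>-.16)&(L[:,1]<.09)&(P[:,2]>.007)&(P[:,2]<.16)]
        r=least_squares(lambda x:sdf(l(x,S)),x0,loss="soft_l1",f_scale=.003);x0=r.x
    print(names,len(S),np.round(r.x,4),"med",np.median(np.abs(r.fun)))
E
python3 fit.py
```

```text
['top'] 3323 [ 6.142e-01  1.808e-01  6.830e-01 -1.000e-04] med 0.001551019665028061
['scene'] 3742 [0.6151 0.1815 0.6734 0.0007] med 0.0016665983188912806
['top', 'scene'] 7065 [6.147e-01 1.811e-01 6.769e-01 2.000e-04] med 0.001638460353776145
```

```bash
cat > go.py <<'E'
import sys
from h import *
# usage: go.py x y z phi  | go.py L lx ly z phi (rack local); prints remaining in current tool axes
a=sys.argv[1:]
o=np.array([.6147,.1811]);M=R.from_euler("z",.677).as_matrix()[:2,:2]
L=a[0]=="L"; v=np.array(list(map(float,a[L:])))
p=np.r_[M@v[:2]+o if L else v[:2],v[2]]
c,s=np.cos(v[3]),np.sin(v[3]);T=np.array([[c,s,0],[s,-c,0],[0,0,-1.]])
st=read_state();Rc=Rq(st["tcp_rot"])
print("world",np.round(p,4),"t",round(st["t"],2),"tool-axes d mm",np.round(1e3*Rc.T@(p-st["eef_pos"]),1),"rotvec",np.round(R.from_matrix(Rc.T@T).as_rotvec(),3),"final-axes d mm",np.round(1e3*T.T@(p-st["eef_pos"]),1),"F",np.round(st["force"],1),"w",round(st["grip_width"],4))
E
r='0 0 -.01 0 0 -.15 .05'
python3 steer.py '0 0 -.01 0 0 -.15 .05;0 0 -.01 0 0 -.15 .05;0 0 -.01 0 0 -.15 .05;0 0 -.01 0 0 -.15 .05;0 0 0 0 0 -.15 .05' 20
python3 steer.py '0 0 0 0 0 -.15 .05;0 0 0 0 0 -.15 .05;0 0 0 0 0 -.15 .05;0 0 0 0 0 -.15 .05;0 0 0 0 0 -.15 .05'
python3 steer.py '0 0 0 0 0 -.15 .05;0 0 0 0 0 -.15 .05;0 0 0 0 0 0 .05'
python3 go.py L -.0767 -.131 .25 2.248
```

```text
t: 0.65
eef_pos: [0.2328, -0.4989, 0.2599]
tcp_rot: [0.001, 0.827, 0.562, -0.0]
force: [0.3, 0.3, -1.0]
grip_width: 0.0573
gripper_force: 0.0
t: 1.15
eef_pos: [0.2326, -0.4981, 0.2583]
tcp_rot: [-0.0, 0.564, 0.826, 0.0]
force: [-1.6, -0.8, 0.4]
grip_width: 0.0502
gripper_force: 0.0
t: 1.45
eef_pos: [0.2327, -0.4982, 0.2583]
tcp_rot: [-0.0, 0.437, 0.9, 0.0]
force: [0.2, 0.3, 0.0]
grip_width: 0.05
gripper_force: 0.0
world [0.637  0.0309 0.25  ] t 1.45 tool-axes d mm [165.3 645.    8.6] rotvec [ 0.    -0.001 -0.01 ] final-axes d mm [159.  646.6   8.3] F [0.2 0.3 0. ] w 0.05
```

```bash
python3 steer.py '.011 .043 0 0 0 0 .05;.011 .043 0 0 0 0 .05;.011 .043 0 0 0 0 .05;.011 .043 0 0 0 0 .05;.011 .043 0 0 0 0 .05'>/dev/null
python3 steer.py '.011 .043 0 0 0 0 .05;.011 .043 0 0 0 0 .05;.011 .043 0 0 0 0 .05;.011 .043 0 0 0 0 .05;.011 .043 0 0 0 0 .05'>/dev/null
python3 steer.py '.011 .043 0 0 0 0 .05;.011 .043 0 0 0 0 .05;.011 .043 0 0 0 0 .05;.011 .043 0 0 0 0 .05;.011 .043 0 0 0 -.01 .05'
python3 steer.py '0 0 0 0 0 0 .05;0 0 0 0 0 0 .05'>/dev/null
python3 go.py L -.0767 -.131 .25 2.248
```

```text
t: 2.95
eef_pos: [0.6387, 0.0316, 0.2584]
tcp_rot: [-0.0, 0.435, 0.901, -0.0]
force: [0.1, -0.2, -0.1]
grip_width: 0.0498
gripper_force: 0.0
world [0.637  0.0309 0.25  ] t 3.15 tool-axes d mm [ 0.7 -0.6  7.7] rotvec [-0.001 -0.001 -0.002] final-axes d mm [ 0.7 -0.6  7.7] F [ 0.6 -1.1  0.5] w 0.05
```

```bash
python3 steer.py '-.002 0 .04 0 0 0 .05;0 0 .04 0 0 0 .05;0 0 .03 0 0 0 .05;0 0 .02 0 0 0 .05;0 0 .012 0 0 0 .05'
python3 steer.py '0 0 0 0 0 0 .05;0 0 0 0 0 0 0;0 0 0 0 0 0 0;0 0 0 0 0 0 0;0 0 0 0 0 0 0' 12
python3 go.py L -.0767 -.133 .115 2.248
```

```text
t: 3.65
eef_pos: [0.6374, 0.0268, 0.1148]
tcp_rot: [-0.001, 0.434, 0.901, -0.001]
force: [0.5, 0.2, 0.6]
grip_width: 0.0499
gripper_force: 0.0
t: 4.15
eef_pos: [0.6397, 0.0283, 0.1177]
tcp_rot: [0.001, 0.433, 0.902, 0.0]
force: [0.1, -0.0, 0.8]
grip_width: 0.0228
gripper_force: 0.0
world [0.6382 0.0294 0.115 ] t 4.15 tool-axes d mm [ 1.7 -0.4  2.7] rotvec [ 0.001  0.001 -0.001] final-axes d mm [ 1.7 -0.4  2.7] F [ 0.1 -0.   0.8] w 0.0228
```

```bash
python3 steer.py '0 0 0 0 0 0 0;0 0 0 0 0 0 0;0 0 0 0 0 0 0'
python3 steer.py '0 .0037 -.0082 0 0 0 0;0 .0037 -.0082 0 0 0 0;0 .0049 -.0075 0 0 0 0;0 .0049 -.0075 0 0 0 0;0 0 0 0 0 0 0'
python3 steer.py '0 .0059 -.0067 0 0 0 0;0 .0059 -.0067 0 0 0 0;0 .0069 -.0057 0 0 0 0;0 .0069 -.0057 0 0 0 0;0 0 0 0 0 0 0'
```

```text
t: 4.45
eef_pos: [0.6362, 0.0256, 0.1172]
tcp_rot: [-0.002, 0.433, 0.902, -0.003]
force: [-10.0, -9.4, 8.2]
grip_width: 0.0115
gripper_force: 12.0
t: 4.95
eef_pos: [0.6498, 0.0359, 0.1501]
tcp_rot: [-0.001, 0.433, 0.902, -0.004]
force: [-12.9, -10.1, 12.7]
grip_width: 0.0112
gripper_force: 12.0
t: 5.45
eef_pos: [0.6735, 0.0539, 0.1773]
tcp_rot: [0.002, 0.433, 0.902, -0.0]
force: [-5.9, -5.1, 16.0]
grip_width: 0.0111
gripper_force: 12.0
```

```bash
python3 steer.py '0 .0077 -.0046 0 0 0 0;0 .0077 -.0046 0 0 0 0;0 .0083 -.0035 0 0 0 0;0 .0083 -.0035 0 0 0 0;0 .0100 -.003 0 0 0 0'
python3 steer.py '0 .008 -.002 0 0 0 0;0 0 0 0 0 0 0;0 0 0 0 0 0 .07;0 0 0 0 0 0 .07;0 0 0 0 0 0 .07'
python3 steer.py '0 0 -.03 0 0 0 .07;0 0 -.04 0 0 0 .07;0 -.03 -.04 0 0 0 .07;0 -.05 0 0 0 0 .07;0 0 0 0 0 0 .07'
python3 - <<'E'
from h import *
c,P=cam("top");np.save("t2.npy",P);save(c,"top2.png",(210,90,410,250),3)
o=np.array([.6147,.1811]);M=R.from_euler("z",.677).as_matrix()[:2,:2]
E
python3 go.py .6186 -.1602 .15 1.328
```

```text
t: 5.95
eef_pos: [0.7073, 0.0805, 0.1932]
tcp_rot: [0.002, 0.433, 0.901, 0.0]
force: [5.8, -3.1, -1.1]
grip_width: 0.0112
gripper_force: 12.0
t: 6.45
eef_pos: [0.7109, 0.0868, 0.1936]
tcp_rot: [-0.001, 0.433, 0.902, -0.0]
force: [0.7, 1.3, 0.1]
grip_width: 0.031
gripper_force: 0.0
t: 6.95
eef_pos: [0.6444, 0.0341, 0.3047]
tcp_rot: [-0.001, 0.434, 0.901, -0.001]
force: [0.1, 0.4, -0.9]
grip_width: 0.0684
gripper_force: 0.0
world [ 0.6186 -0.1602  0.15  ] t 7.0 tool-axes d mm [-135.4 -143.7  154.6] rotvec [-0.002 -0.     0.917] final-axes d mm [-196.5   19.8  154.5] F [0.3 0.  0.9] w 0.0695
```

View pics/top2.png

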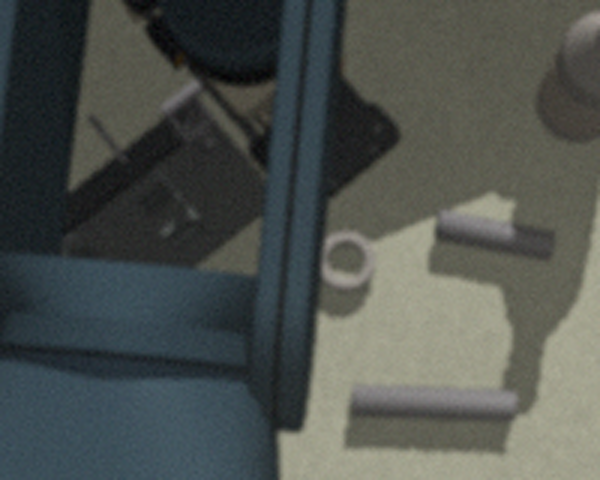

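Run:
```python
import numpy as np
for n in("top","scene"):
    P=np.load(n+"P.npy").reshape(-1,3)
    S=P[(P[:,0]>.64)&(P[:,0]<.9)&(P[:,1]>-.33)&(P[:,1]<-.17)&(P[:,2]>.05)&(P[:,2]<.3)]
    print(n,len(S),[(z,np.round(np.r_[S[(S[:,2]>z)&(S[:,2]<z+.05)].min(0)[:2],S[(S[:,2]>z)&(S[:,2]<z+.05)].max(0)[:2]],3)) for z in(.05,.1,.15,.2)if((S[:,2]>z)&(S[:,2]<z+.05)).any()])
```

```text
top 1147 [(0.05, array([ 0.71 , -0.276,  0.766, -0.207])), (0.1, array([ 0.71 , -0.284,  0.789, -0.207])), (0.15, array([ 0.72 , -0.277,  0.782, -0.216])), (0.2, array([ 0.734, -0.265,  0.767, -0.231]))]
scene 1717 [(0.05, array([ 0.746, -0.288,  0.792, -0.209])), (0.1, array([ 0.721, -0.289,  0.791, -0.209])), (0.15, array([ 0.73 , -0.278,  0.782, -0.218])), (0.2, array([ 0.729, -0.267,  0.768, -0.231]))]
```

```bash
python3 steer.py '-.027 -.029 0 0 0 0 .07;-.027 -.029 0 0 0 0 .07;-.027 -.029 0 0 0 0 .07;-.027 -.029 0 0 0 0 .07;-.027 -.029 0 0 0 0 .07'>/dev/null
python3 steer.py '0 0 0 0 0 .15 .07;0 0 0 0 0 .15 .07;0 0 0 0 0 .15 .07;0 0 0 0 0 .15 .07;0 0 0 0 0 .15 .07'>/dev/null
python3 steer.py '0 0 0 0 0 .15 .07;0 0 0 0 0 .017 .06;0 0 0 0 0 0 .06'
python3 go.py .6186 -.1602 .004 1.328
```

```text
t: 8.3
eef_pos: [0.621, -0.1593, 0.3036]
tcp_rot: [-0.0, 0.786, 0.618, -0.0]
force: [0.5, 0.2, 0.3]
grip_width: 0.061
gripper_force: 0.0
world [ 0.6186 -0.1602  0.004 ] t 8.3 tool-axes d mm [ -1.5  -1.9 299.6] rotvec [-0.001 -0.     0.005] final-axes d mm [ -1.4  -2.1 299.6] F [0.5 0.2 0.3] w 0.061
```

```bash
python3 steer.py '-.0015 -.002 .05 0 0 0 .06;0 0 .05 0 0 0 .06;0 0 .05 0 0 0 .06;0 0 .05 0 0 0 .06;0 0 .04 0 0 0 .06'>/dev/null
python3 steer.py '0 0 .03 0 0 0 .06;0 0 .02 0 0 0 .06;0 0 .008 0 0 0 .06;0 0 0 0 0 0 .06;0 0 0 0 0 0 .06'
python3 go.py .6186 -.1602 .006 1.328
```

```text
t: 9.3
eef_pos: [0.6192, -0.161, 0.0072]
tcp_rot: [0.001, 0.787, 0.617, 0.0]
force: [0.5, 0.8, 0.3]
grip_width: 0.06
gripper_force: 0.0
world [ 0.6186 -0.1602  0.006 ] t 9.3 tool-axes d mm [ 0.6 -0.7  1.2] rotvec [0.002 0.    0.003] final-axes d mm [ 0.6 -0.7  1.2] F [0.5 0.8 0.3] w 0.06
```

```bash
python3 steer.py '0 0 .001 0 0 0 0;0 0 0 0 0 0 0;0 0 0 0 0 0 0;0 0 0 0 0 0 0;0 0 0 0 0 0 0' 30
python3 steer.py '0 0 0 0 0 0 0;0 0 -.03 0 0 0 0;0 0 -.05 0 0 0 0;0 0 -.05 0 0 0 0;0 0 -.05 0 0 0 0'
python3 steer.py '0 0 -.04 0 0 -.15 0;0 0 0 0 0 -.15 0;0 0 0 0 0 -.15 0;0 0 0 0 0 -.15 0;0 0 0 0 0 -.15 0'>/dev/null
python3 steer.py '0 0 0 0 0 -.15 0;0 0 0 0 0 -.02 0;0 0 0 0 0 0 0'
python3 go.py L 0 0 .23 2.248
```

```text
t: 9.8
eef_pos: [0.6184, -0.1607, 0.0056]
tcp_rot: [0.0, 0.787, 0.617, 0.0]
force: [-0.1, 0.2, 2.1]
grip_width: 0.0292
gripper_force: 30.0
t: 10.3
eef_pos: [0.6176, -0.1604, 0.1864]
tcp_rot: [-0.001, 0.787, 0.617, -0.0]
force: [0.4, -1.0, -1.3]
grip_width: 0.0291
gripper_force: 30.0
t: 11.1
eef_pos: [0.618, -0.1606, 0.2247]
tcp_rot: [-0.0, 0.433, 0.902, 0.0]
force: [-0.9, 0.3, -1.1]
grip_width: 0.0295
gripper_force: 30.0
world [0.6147 0.1811 0.23  ] t 11.1 tool-axes d mm [268.6 211.2  -5.2] rotvec [-0.    -0.001 -0.001] final-axes d mm [268.4 211.5  -5.3] F [-0.9  0.3 -1.1] w 0.0295
```

Run:
```python
from h import *
s=read_state()
for n in("scene","top"):
    c,P=cam(n)
    if n=="scene": save(c,"s3.png",(200,120,360,280),3)
    L=(P.reshape(-1,3)-s["eef_pos"])@Rq(s["tcp_rot"])
    m=(np.abs(L[:,0])<.09)&(np.abs(L[:,1])<.03)&(L[:,2]>-.025)&(L[:,2]<.02)
    S=L[m];print(n,len(S),S.min(0),S.max(0),np.percentile(S,[2,50,98],axis=0).round(4).tolist())
```

```text
scene 350 [-0.05609455 -0.02871442 -0.02498466] [0.00933626 0.02983646 0.00454162] [[-0.055, -0.0233, -0.0247], [-0.0263, 0.0082, -0.0186], [0.007, 0.029, -0.0008]]
top 310 [-0.00759253 -0.01415088 -0.02476188] [0.05522642 0.02527979 0.00263595] [[-0.0044, -0.0135, -0.0242], [0.0305, 0.001, -0.0203], [0.0546, 0.0206, -0.0029]]
```

View pics/s3.png

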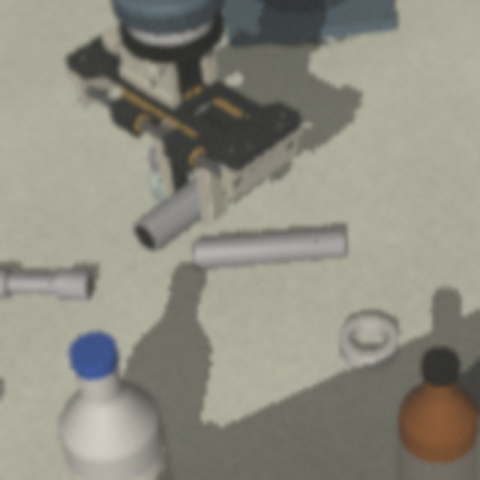

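```bash
python3 steer.py '0 0 -.04 0 0 0 0;.0335 .0264 0 0 0 0 0;.0335 .0264 0 0 0 0 0;.0335 .0264 0 0 0 0 0;.0335 .0264 0 0 0 0 0'>/dev/null
python3 steer.py '.0335 .0264 0 0 0 0 0;.0335 .0264 0 0 0 0 0;.0335 .0264 0 0 0 0 0;.0335 .0264 0 0 0 0 0;0 0 0 0 0 0 0'
python3 steer.py '0 0 0 0 0 0 0;0 0 0 0 0 0 0'>/dev/null
python3 go.py L 0 0 .12 2.248
```

```text
t: 12.2
eef_pos: [0.6133, 0.1861, 0.265]
tcp_rot: [-0.001, 0.43, 0.903, 0.001]
force: [0.0, 0.3, -1.3]
grip_width: 0.0294
gripper_force: 30.0
world [0.6147 0.1811 0.12  ] t 12.4 tool-axes d mm [  1.    1.3 145. ] rotvec [-0.001  0.     0.   ] final-axes d mm [  0.9   1.2 145. ] F [-0.2  0.4 -0.7] w 0.0293
```

```bash
python3 steer.py '.001 0 .04 0 0 0 0;0 0 .04 0 0 0 0;0 0 .04 0 0 0 0;0 0 .03 0 0 0 0;0 0 0 0 0 0 0'
python3 steer.py '0 0 .01 0 0 0 0;0 0 .01 0 0 0 0;0 0 .01 0 0 0 0;0 0 0 0 0 0 0'
python3 go.py L -.001 0 .12 2.248
```

```text
t: 12.9
eef_pos: [0.6104, 0.1789, 0.1102]
tcp_rot: [-0.004, 0.433, 0.902, -0.003]
force: [-0.1, -0.1, -0.4]
grip_width: 0.0291
gripper_force: 30.0
t: 13.3
eef_pos: [0.6131, 0.1811, 0.0843]
tcp_rot: [-0.001, 0.431, 0.902, -0.0]
force: [-0.1, 0.0, -2.1]
grip_width: 0.0295
gripper_force: 30.0
world [0.6139 0.1805 0.12  ] t 13.3 tool-axes d mm [ -1.    0.2 -35.7] rotvec [-0.001 -0.001  0.002] final-axes d mm [ -1.    0.3 -35.7] F [-0.1  0.  -2.1] w 0.0295
```

Tube bottom is inside the mouth with no lateral force; continue down.

```bash
python3 steer.py '0 0 .012 0 0 0 0;0 0 .012 0 0 0 0;0 0 0 0 0 0 0'
python3 steer.py '0 0 .012 0 0 0 0;0 0 .012 0 0 0 0;0 0 0 0 0 0 0'
python3 steer.py '0 0 .01 0 0 0 0;0 0 .006 0 0 0 0;0 0 0 0 0 0 0;0 0 0 0 0 0 0'
python3 go.py L -.001 0 .016 2.248
```

```text
t: 13.6
eef_pos: [0.6125, 0.1813, 0.0589]
tcp_rot: [-0.001, 0.431, 0.902, -0.001]
force: [0.7, -0.0, -2.4]
grip_width: 0.0295
gripper_force: 29.9
t: 13.9
eef_pos: [0.612, 0.1811, 0.0346]
tcp_rot: [-0.002, 0.431, 0.902, -0.001]
force: [0.1, -0.1, -1.1]
grip_width: 0.0291
gripper_force: 29.9
t: 14.3
eef_pos: [0.6136, 0.1813, 0.021]
tcp_rot: [-0.0, 0.431, 0.902, -0.0]
force: [0.8, 0.2, -0.5]
grip_width: 0.0297
gripper_force: 29.9
world [0.6139 0.1805 0.016 ] t 14.3 tool-axes d mm [-0.8 -0.3  5. ] rotvec [-0.    -0.     0.002] final-axes d mm [-0.8 -0.3  5. ] F [ 0.8  0.2 -0.5] w 0.0297
```

```bash
python3 steer.py '0 0 .003 0 0 0 0;0 0 0 0 0 0 0;0 0 0 0 0 0 .045;0 0 0 0 0 0 .045;0 0 0 0 0 0 .045'
python3 steer.py '0 0 -.02 0 0 0 .045;0 0 -.04 0 0 0 .045;0 0 -.05 0 0 0 .045;0 0 -.05 0 0 0 .045;0 0 -.05 0 0 0 .045'
python3 steer.py '0 0 -.03 0 0 0 .06;0 0 0 0 0 0 .06'
python3 go.py .4698 -.3287 .15 1.349
```

```text
t: 14.8
eef_pos: [0.6139, 0.1813, 0.0185]
tcp_rot: [0.0, 0.431, 0.902, 0.0]
force: [-0.3, 0.3, -1.1]
grip_width: 0.0442
gripper_force: 0.0
t: 15.3
eef_pos: [0.6133, 0.1813, 0.2303]
tcp_rot: [0.0, 0.431, 0.902, 0.0]
force: [-0.3, 0.2, 0.1]
grip_width: 0.0449
gripper_force: 0.0
t: 15.5
eef_pos: [0.6162, 0.1817, 0.2649]
tcp_rot: [0.005, 0.431, 0.902, 0.003]
force: [0.2, 0.5, -0.4]
grip_width: 0.0564
gripper_force: 0.0
world [ 0.4698 -0.3287  0.15  ] t 15.5 tool-axes d mm [-304.5 -435.6  112.5] rotvec [0.012 0.001 0.901] final-axes d mm [-530.1  -30.5  114.9] F [ 0.2  0.5 -0.4] w 0.0564
```

```bash
python3 steer.py '-.0277 -.0395 0 0 0 0 .06;-.0277 -.0395 0 0 0 0 .06;-.0277 -.0395 0 0 0 0 .06;-.0277 -.0395 0 0 0 0 .06;-.0277 -.0395 0 0 0 0 .06'>/dev/null
python3 steer.py '-.0277 -.0395 0 0 0 0 .06;-.0277 -.0395 0 0 0 0 .06;-.0277 -.0395 0 0 0 0 .06;-.0277 -.0395 0 0 0 0 .06;-.0277 -.0395 0 0 0 0 .06'>/dev/null
python3 steer.py '-.0277 -.0395 0 0 0 0 .06;0 0 0 0 0 .15 .06;0 0 0 0 0 .15 .06;0 0 0 0 0 .15 .06;0 0 0 0 0 .15 .06'>/dev/null
python3 steer.py '0 0 .05 0 0 .15 .06;0 0 .05 0 0 .15 .06;0 0 0 0 0 0 .06;0 0 0 0 0 0 .06'
python3 - <<'E'
from h import *
c,P=cam("scene");save(c,"s4.png",(330,150,450,280),4)
# nut tube re-measure from scene
S=P.reshape(-1,3);S=S[(abs(S[:,0]-.47)<.04)&(abs(S[:,1]+.329)<.08)&(S[:,2]>.01)&(S[:,2]<.04)]
d=np.array([np.cos(1.349),np.sin(1.349)]);s=(S[:,:2]-[.4698,-.3287])@d;print(len(S),s.min(),s.max())
E
python3 go.py .4698 -.3287 .006 1.349
```

```text
t: 17.4
eef_pos: [0.4664, -0.3282, 0.1577]
tcp_rot: [-0.001, 0.78, 0.626, -0.0]
force: [0.1, -0.6, 0.0]
grip_width: 0.06
gripper_force: 0.0
317 -0.05420393420726584 0.05563919222608135
world [ 0.4698 -0.3287  0.006 ] t 17.45 tool-axes d mm [  1.3   1.9 153.6] rotvec [0.001 0.001 0.004] final-axes d mm [  1.2   2.1 153.6] F [-0.5 -0.7  0.8] w 0.0601
```

View pics/s4.png

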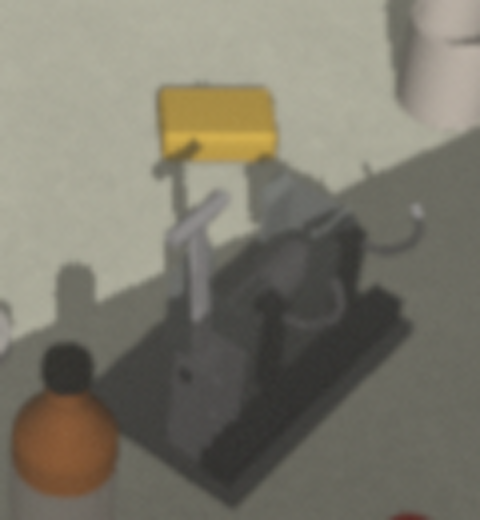

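```bash
python3 steer.py '.0013 .002 .05 0 0 0 .06;0 0 .05 0 0 0 .06;0 0 .03 0 0 0 .06;0 0 .016 0 0 0 .06;0 0 .007 0 0 0 .06'
python3 steer.py '0 0 0 0 0 0 .06;0 0 0 0 0 0 0;0 0 0 0 0 0 0;0 0 0 0 0 0 0;0 0 0 0 0 0 0' 25
python3 steer.py '0 0 0 0 0 0 0;0 0 0 0 0 0 0;0 0 0 0 0 0 0'
python3 go.py .4698 -.3287 .006 1.349
```

```text
t: 17.95
eef_pos: [0.4702, -0.329, 0.006]
tcp_rot: [0.001, 0.78, 0.626, 0.0]
force: [0.7, 0.4, 0.6]
grip_width: 0.0597
gripper_force: 0.0
t: 18.45
eef_pos: [0.4694, -0.3282, 0.006]
tcp_rot: [0.001, 0.781, 0.625, 0.0]
force: [-0.0, -0.3, -0.4]
grip_width: 0.0328
gripper_force: 0.0
t: 18.75
eef_pos: [0.4691, -0.3279, 0.0053]
tcp_rot: [0.0, 0.781, 0.625, -0.0]
force: [-0.9, 1.0, 0.8]
grip_width: 0.0188
gripper_force: 25.0
world [ 0.4698 -0.3287  0.006 ] t 18.75 tool-axes d mm [-0.6  0.9 -0.7] rotvec [-0.     0.     0.001] final-axes d mm [-0.6  0.9 -0.7] F [-0.9  1.   0.8] w 0.0188
```

```bash
python3 steer.py '0 0 -.03 0 0 0 0;0 0 -.05 0 0 0 0;0 0 -.05 0 0 0 0;0 0 -.05 0 0 0 0;0 0 -.05 0 0 0 0'
python3 steer.py '0 0 -.03 0 0 -.15 0;0 0 0 0 0 -.15 0;0 0 0 0 0 -.15 0;0 0 0 0 0 -.15 0;0 0 0 0 0 -.15 0'>/dev/null
python3 steer.py '0 0 0 0 0 -.149 0;0 0 0 0 0 0 0;0 0 0 0 0 0 0'
python3 - <<'E'
from h import *
s=read_state()
for n in("scene","top"):
    c,P=cam(n)
    L=(P.reshape(-1,3)-s["eef_pos"])@Rq(s["tcp_rot"])
    S=L[(np.abs(L[:,0])<.09)&(np.abs(L[:,1])<.03)&(L[:,2]>-.025)&(L[:,2]<.02)]
    print(n,len(S),S.min(0),S.max(0))
E
python3 go.py L -.001 0 .265 2.248
```

```text
t: 19.25
eef_pos: [0.4686, -0.3273, 0.2368]
tcp_rot: [-0.0, 0.781, 0.625, -0.0]
force: [2.6, -0.8, -1.7]
grip_width: 0.0191
gripper_force: 25.0
t: 20.05
eef_pos: [0.4689, -0.3277, 0.2648]
tcp_rot: [-0.0, 0.434, 0.901, 0.0]
force: [-0.0, -0.2, -2.1]
grip_width: 0.0191
gripper_force: 25.0
scene 408 [-0.05727936 -0.02489643 -0.02492673] [0.05390425 0.02881502 0.00608045]
top 365 [-0.00120003 -0.02195886 -0.02496981] [0.05490447 0.02522022 0.00334782]
world [0.6139 0.1805 0.265 ] t 20.15 tool-axes d mm [306.2 430.8   0. ] rotvec [-0.    -0.    -0.002] final-axes d mm [ 3.053e+02  4.314e+02 -1.000e-01] F [-0.3 -0.2 -1.3] w 0.0191
```

```bash
python3 steer.py '.0279 .0392 0 0 0 0 0;.0279 .0392 0 0 0 0 0;.0279 .0392 0 0 0 0 0;.0279 .0392 0 0 0 0 0;.0279 .0392 0 0 0 0 0'>/dev/null
python3 steer.py '.0279 .0392 0 0 0 0 0;.0279 .0392 0 0 0 0 0;.0279 .0392 0 0 0 0 0;.0279 .0392 0 0 0 0 0;.0279 .0392 0 0 0 0 0'>/dev/null
python3 steer.py '.0279 .0392 0 0 0 0 0;0 0 0 0 0 0 0;0 0 0 0 0 0 0;0 0 0 0 0 0 0'
python3 go.py L -.001 .001 .047 2.248
```

```text
t: 21.55
eef_pos: [0.6122, 0.1808, 0.2649]
tcp_rot: [-0.0, 0.432, 0.902, -0.0]
force: [-0.3, 0.4, -1.6]
grip_width: 0.0191
gripper_force: 25.0
world [0.6133 0.1813 0.047 ] t 21.55 tool-axes d mm [ -0.3   1.4 217.9] rotvec [-0.001  0.    -0.001] final-axes d mm [ -0.3   1.2 217.9] F [-0.3  0.4 -1.6] w 0.0191
```

```bash
python3 steer.py '0 .001 .04 0 0 0 0;0 0 .05 0 0 0 0;0 0 .04 0 0 0 0;0 0 .03 0 0 0 0;0 0 0 0 0 0 0'
python3 steer.py '0 0 .012 0 0 0 0;0 0 .012 0 0 0 0;0 0 .01 0 0 0 0;0 0 0 0 0 0 0'
python3 steer.py '0 0 .01 0 0 0 0;0 0 .006 0 0 0 0;0 0 0 0 0 0 0;0 0 0 0 0 0 0'
python3 go.py L -.001 .001 .047 2.248
```

```text
t: 22.05
eef_pos: [0.6097, 0.1798, 0.1005]
tcp_rot: [-0.004, 0.433, 0.901, -0.003]
force: [-0.4, 0.2, -2.1]
grip_width: 0.0189
gripper_force: 25.0
t: 22.45
eef_pos: [0.6125, 0.1821, 0.0702]
tcp_rot: [-0.001, 0.432, 0.902, -0.0]
force: [-0.3, -0.6, -1.6]
grip_width: 0.0194
gripper_force: 25.0
t: 22.85
eef_pos: [0.6132, 0.1823, 0.0551]
tcp_rot: [-0.0, 0.432, 0.902, -0.0]
force: [-1.0, -0.6, -1.1]
grip_width: 0.0189
gripper_force: 25.0
world [0.6133 0.1813 0.047 ] t 22.85 tool-axes d mm [-0.9 -0.6  8.1] rotvec [-0.    -0.     0.001] final-axes d mm [-0.9 -0.6  8.1] F [-1.  -0.6 -1.1] w 0.0189
```

```bash
python3 steer.py '0 0 .006 0 0 0 0;0 0 0 0 0 0 0;0 0 0 0 0 0 .045;0 0 0 0 0 0 .045;0 0 0 0 0 0 .045'
python3 steer.py '0 0 -.02 0 0 0 .045;0 0 -.04 0 0 0 .045;0 0 -.05 0 0 0 .045;0 0 -.05 0 0 0 .045;0 0 -.05 0 0 0 .045'
python3 steer.py '0 -.05 -.04 0 0 0 .045;-.03 -.05 0 0 0 0 .045;-.03 -.05 0 0 0 0 .045;-.04 -.03 0 0 0 0 .045;0 0 0 0 0 0 .045'
python3 - <<'E'
from h import *
o=np.array([.6147,.1811]);M=R.from_euler("z",.677).as_matrix()[:2,:2]
for n in("scene","top"):
    c,P=cam(n)
    if n=="scene": save(c,"s5.png",(330,150,450,280),4)
    Q=P.reshape(-1,3).copy();Q[:,:2]=(Q[:,:2]-o)@M
    S=Q[(abs(Q[:,0])<.08)&(abs(Q[:,1]+.115)<.04)&(Q[:,2]>.19)&(Q[:,2]<.22)];print(n,len(S),len(S) and (S.min(0),S.max(0),np.median(S,0)))
    S=Q[(abs(Q[:,0])<.012)&(abs(Q[:,1])<.02)&(Q[:,2]<.12)];print("slot mid z",len(S),np.percentile(S[:,2],[10,50,90]) if len(S) else 0)
E
python3 go.py L .0216 -.133 .193 2.248
```

```text
t: 23.35
eef_pos: [0.6136, 0.1823, 0.0496]
tcp_rot: [0.0, 0.432, 0.902, 0.0]
force: [-0.8, 0.3, -0.5]
grip_width: 0.0385
gripper_force: 0.0
t: 23.85
eef_pos: [0.6129, 0.1822, 0.2616]
tcp_rot: [0.0, 0.432, 0.902, 0.0]
force: [0.3, -0.5, 0.1]
grip_width: 0.0449
gripper_force: 0.0
t: 24.35
eef_pos: [0.5499, 0.0083, 0.2911]
tcp_rot: [0.001, 0.435, 0.901, -0.001]
force: [0.5, -0.4, 0.0]
grip_width: 0.0452
gripper_force: 0.0
scene 111 (array([ 0.01177983, -0.14084947,  0.19022897]), array([ 0.02510597, -0.08989486,  0.21754726]), array([ 0.02090335, -0.11793866,  0.21032843]))
slot mid z 85 [0.0401405  0.06456341 0.06794178]
top 0 0
slot mid z 30 [0.01065786 0.03644287 0.06040754]
world [0.7149 0.091  0.193 ] t 24.45 tool-axes d mm [-42.  177.4  97.9] rotvec [ 0.001  0.    -0.002] final-axes d mm [-42.4 177.4  97.8] F [-0.6  0.2  0.7] w 0.0448
```

View pics/s5.png

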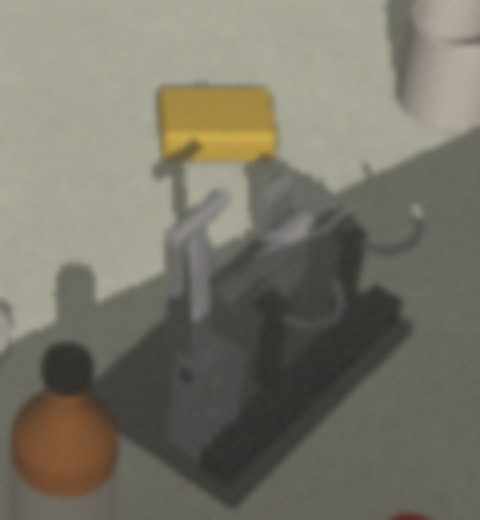

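```bash
python3 steer.py '-.0105 .044 0 0 0 0 .045;-.0105 .044 0 0 0 0 .045;-.0105 .044 0 0 0 0 .045;-.0105 .044 0 0 0 0 .045;0 0 0 0 0 0 .045'>/dev/null
python3 steer.py '0 0 .04 0 0 0 .045;0 0 .035 0 0 0 .045;0 0 .023 0 0 0 .045;0 0 0 0 0 0 .02;0 0 0 0 0 0 0' 12
python3 steer.py '0 0 0 0 0 0 0;0 0 0 0 0 0 0;0 0 0 0 0 0 0;0 0 0 0 0 0 0'
python3 go.py L .0205 -.133 .193 2.248
```

```text
t: 25.45
eef_pos: [0.7131, 0.0928, 0.1931]
tcp_rot: [-0.0, 0.431, 0.902, 0.0]
force: [0.5, 0.5, 0.6]
grip_width: 0.0336
gripper_force: 0.0
t: 25.85
eef_pos: [0.7113, 0.0894, 0.1949]
tcp_rot: [-0.001, 0.432, 0.902, -0.002]
force: [-10.5, -6.9, 7.8]
grip_width: 0.0117
gripper_force: 12.0
world [0.714  0.0903 0.193 ] t 25.85 tool-axes d mm [-1.   2.6  1.9] rotvec [-0.005  0.001 -0.   ] final-axes d mm [-1.   2.6  1.9] F [-10.5  -6.9   7.8] w 0.0117
```

```bash
python3 steer.py '0 -.0117 .0026 0 0 0 0;0 -.0117 .0026 0 0 0 0;0 -.0083 .0035 0 0 0 0;0 -.0083 .0035 0 0 0 0;0 0 0 0 0 0 0'
python3 steer.py '0 -.0077 .0046 0 0 0 0;0 -.0077 .0046 0 0 0 0;0 -.0069 .0057 0 0 0 0;0 -.0069 .0057 0 0 0 0;0 0 0 0 0 0 0'
python3 steer.py '0 -.0059 .0067 0 0 0 0;0 -.0059 .0067 0 0 0 0;0 -.0049 .0075 0 0 0 0;0 -.0049 .0075 0 0 0 0;0 0 0 0 0 0 0'
python3 steer.py '0 -.0037 .0082 0 0 0 0;0 -.0037 .0082 0 0 0 0;0 0 0 0 0 0 0;0 0 0 0 0 0 0'
python3 go.py L -.0767 -.133 .115 2.248
```

```text
t: 26.35
eef_pos: [0.6828, 0.0669, 0.1834]
tcp_rot: [0.002, 0.432, 0.902, 0.001]
force: [-1.0, 1.9, 6.7]
grip_width: 0.0112
gripper_force: 12.0
t: 26.85
eef_pos: [0.6586, 0.0481, 0.1612]
tcp_rot: [-0.0, 0.432, 0.902, 0.0]
force: [-6.2, 0.7, 6.8]
grip_width: 0.0117
gripper_force: 12.0
t: 27.35
eef_pos: [0.6403, 0.034, 0.1308]
tcp_rot: [-0.002, 0.432, 0.902, -0.001]
force: [-8.2, -1.7, 1.9]
grip_width: 0.0114
gripper_force: 12.0
t: 27.75
eef_pos: [0.6344, 0.0293, 0.1143]
tcp_rot: [-0.002, 0.432, 0.902, -0.002]
force: [-8.1, -2.2, 0.7]
grip_width: 0.0117
gripper_force: 12.0
world [0.6382 0.0294 0.115 ] t 27.75 tool-axes d mm [-2.4  3.  -0.8] rotvec [-0.005 -0.003  0.001] final-axes d mm [-2.4  3.  -0.7] F [-8.1 -2.2  0.7] w 0.0117
```

```bash
python3 steer.py '0 0 .003 0 0 0 0;0 0 0 0 0 0 0;0 0 0 0 0 0 .05;0 0 0 0 0 0 .05;0 0 0 0 0 0 .05'
python3 steer.py '0 0 -.03 0 0 0 .05;0 0 -.03 0 0 0 0;0 0 0 0 0 0 0;0 0 0 0 0 0 0;0 0 0 0 0 0 0'
python3 steer.py '0 0 0 0 0 0 0;0 0 0 0 0 0 0'
python3 go.py L -.079 -.119 .135 2.248
```

```text
t: 28.25
eef_pos: [0.6381, 0.03, 0.1127]
tcp_rot: [0.001, 0.432, 0.902, 0.0]
force: [-0.0, 0.1, 0.3]
grip_width: 0.0311
gripper_force: 0.0
t: 28.75
eef_pos: [0.6365, 0.0302, 0.1709]
tcp_rot: [-0.001, 0.432, 0.902, -0.0]
force: [-0.7, 0.2, -0.3]
grip_width: 0.016
gripper_force: 0.0
t: 28.95
eef_pos: [0.6364, 0.0301, 0.1706]
tcp_rot: [-0.001, 0.432, 0.902, -0.0]
force: [-0.4, -0.3, 0.3]
grip_width: 0.0017
gripper_force: 0.0
world [0.6277 0.0389 0.135 ] t 28.95 tool-axes d mm [12.2 -1.3 35.7] rotvec [-0.001 -0.001  0.001] final-axes d mm [12.3 -1.3 35.6] F [-0.4 -0.3  0.3] w 0.0017
```

```bash
python3 steer.py '.012 -.001 .015 0 0 0 0;0 0 .012 0 0 0 0;0 0 .006 0 0 0 0;0 0 .003 0 0 0 0;0 0 0 0 0 0 0'
python3 steer.py '0 0 .002 0 0 0 0;0 0 .001 0 0 0 0;0 0 0 0 0 0 0'
```

```text
t: 29.45
eef_pos: [0.6287, 0.0385, 0.1358]
tcp_rot: [-0.0, 0.432, 0.902, -0.0]
force: [-0.2, -0.0, -0.2]
grip_width: 0.0005
gripper_force: 0.0
t: 29.75
eef_pos: [0.6292, 0.0383, 0.1351]
tcp_rot: [0.001, 0.432, 0.902, 0.0]
force: [-4.1, -0.4, 10.9]
grip_width: 0.0003
gripper_force: 5.7
```

```bash
python3 steer.py '0 0 .002 0 0 0 0;0 0 0 0 0 0 0'
python3 steer.py '0 0 -.03 0 0 0 0;0 0 -.05 0 0 0 0;0 -.04 -.03 0 0 0 0;-.03 -.04 0 0 0 0 0;-.03 -.04 0 0 0 0 0'>/dev/null
python3 steer.py '-.03 -.04 0 0 0 0 .05;-.03 -.04 0 0 0 0 .05;0 0 0 0 0 0 .05;0 0 0 0 0 0 .05;0 0 0 0 0 0 .05'
python3 - <<'E'
from h import *
o=np.array([.6147,.1811]);M=R.from_euler("z",.677).as_matrix()[:2,:2]
c,P=cam("scene");a=c["img"][...,::-1]
cv2.imwrite("pics/s6.png",np.hstack([cv2.resize(a[150:280,330:450],(480,520),interpolation=2),cv2.resize(a[150:280,180:330],(300,520),interpolation=2)]))
Q=P.reshape(-1,3).copy();Q[:,:2]=(Q[:,:2]-o)@M
S=Q[(abs(Q[:,0]+.077)<.02)&(abs(Q[:,1]+.115)<.03)&(Q[:,2]>.1)&(Q[:,2]<.22)];print("bar",len(S),S.max(0),np.median(S,0))
S0=np.load("sceneP.npy").reshape(-1,3).copy();S0[:,:2]=(S0[:,:2]-o)@M
S=S0[(abs(S0[:,0]+.077)<.02)&(abs(S0[:,1]+.115)<.03)&(S0[:,2]>.1)&(S0[:,2]<.22)];print("bar before",len(S),S.max(0),np.median(S,0))
S=Q[(abs(Q[:,0])<.009)&(abs(Q[:,1])<.02)&(Q[:,2]<.1)];print("shank z",np.percentile(S[:,2],[50,90]))
E
```

```text
t: 29.95
eef_pos: [0.6293, 0.0382, 0.1348]
tcp_rot: [0.002, 0.432, 0.902, 0.0]
force: [-8.3, 0.3, 20.6]
grip_width: 0.0005
gripper_force: 9.9
t: 30.95
eef_pos: [0.5485, -0.1794, 0.2408]
tcp_rot: [0.0, 0.432, 0.902, 0.0]
force: [-0.7, -0.6, -0.4]
grip_width: 0.0359
gripper_force: 0.0
bar 113 [-0.05762972 -0.08817069  0.13723303] [-0.07607879 -0.11310954  0.13070871]
bar before 113 [-0.05704884 -0.08647474  0.13830998] [-0.07591736 -0.11396316  0.13136022]
shank z [0.06495006 0.0683343 ]
```

View pics/s6.png

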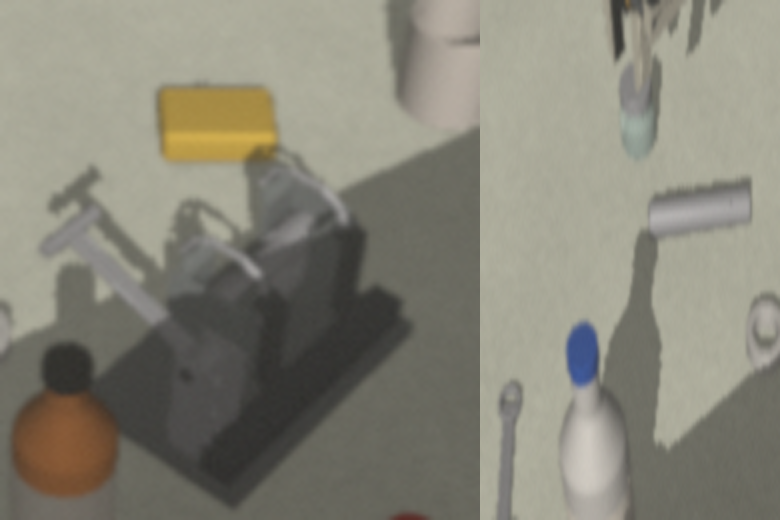

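The lever is fully down and the bar sits where it did at the start (crop about 72,230). The rings arch closed over the tubes at (225,255) and (310,190). The long tube, tape, jar and bottles have not moved.

```bash
python3 -c "
from workcell import manip, viewer, read_state
print(manip.close_job())"
```

```text
the job is handed in; nothing more can be done
None
```

The dispenser is restocked and the job handed in at about 31 s: the plain short tube is at the bottom, the nut tube is on top of it, the lever is fully down, and the rings are closed over both; the judge's verdict was not shown.

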